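# Stamp the deli cups, rack them and wedge the rack shut

## Robot

A 7-joint arm with a two-finger parallel gripper is mounted at the origin on the work surface. World frame = base frame: x ahead of the robot, y to its left, z up, the work surface at z = 0. Lengths are in m, angles in degrees, forces in N, time in s.
With the tool pointing down it reaches from about 0.425 to 0.875 m from the base axis. Payload 4.7 kg.
Tool frame: the origin (TCP) lies at the very end of the fingers, on their centre line; the grasp point (between the pads) lies 19 mm behind it; z points along the fingers, y is the direction in which the jaws open and shut (so a half turn about z gives the same grasp; the last joint's range is limited). The gripper opens to 87 mm and grips with 3 to 60 N. Pads are 19 mm wide; open, the fingers measure 117 mm over their backs; the gripper's body (75 mm by 190 mm) begins 51 mm behind the grasp point.
Start: joints at [-63.134, 18.392, -4.016, 83.108, 1.295, 78.541, -3.26], TCP at [0.286, 0.584, 0.223] pointing down, gripper open.
Joint ranges: [-163.93, 163.93], [-17.29, 119.83], [-79.2, 71.16], [3.27, 140.29], [-89.18, 269.18], [5.43, 117.66], [-154.24, 154.24]. Speed limits (degrees/s): [147.25, 147.25, 180, 180, 180, 180, 180].

## Interface

Orientations are given as [roll, pitch, yaw] about the fixed x, y, z axes, in that order (R = Rz(yaw) Ry(pitch) Rx(roll)).
In Python, from cell import * gives the robot as it stands.
- The arm moves only by the tool drive_tool, never from a script. Its argument "moves" is text: rows parted by semicolons, each of 5 numbers parted by spaces: the shift along the tool's x, y, z in m, then the turn about the tool's z in degrees, then the gripper's target within -1 to 1 (fully open at 1, half-way at 0, shut at -1). In form: x y z yaw fingers; .... A call has exactly 8 rows; each row is the pose to reach, as a shift and turn from the pose commanded when the call began, along the tool's axes at that moment; what a row does not reach only later rows make up. A row lasts 1/10 s, in which the tool goes at most 50 mm and 8.59 degrees, less where a joint would pass 70% of its speed; a pose out of reach is approached as far as the arm can. A call with a gripper value outside its range is refused whole. The fingers move at their own pace and stop on an object; "grip_force" is the grip in N (left out, the last holds). Time passes only in rows, so rows that repeat a pose let the fingers close, or fill a call up. It gives the time, the measured TCP pose, the force and the opening at its end, in the units of the state.
- get_obs(): the state, without advancing time (a new reading comes with each control period).
- read_camera(name): name is "scene" or "top" or "wrist"; returns (picture, depth): 384x512x3 uint8, red, green, blue; 384x512 float32, m along the optical axis (not along the pixel's ray), 0 where there is no reading.
- calibration(name): a dict with "intrinsics" (3x3 intrinsics, pixels), "k1" (the pictures are not rectified: a ray, as slopes to the right and down, at radius r is drawn at 1 + k1 r^2 times it, then the intrinsics apply), "cam_to_world" (4x4, takes a point from camera to world coordinates); the wrist camera has in their place "T_tool_cam" (4x4, takes a point from camera to tool coordinates, whose origin is the TCP and whose axes are the flange's). Camera axes: x right, y up, looking along -z (the intrinsics and any distortion apply to the point x, -y, -z); pixel columns grow to the right and rows downward; lengths in m; the calibration is good to about 2 mm. A picture is of the moment at which its call begins: read the wrist's pose just before it. calibration takes no time and is no camera call.
- sign_off(): hands the job in, once; it reports no verdict.
Trained networks look in the newest picture that a camera, given by its name, has taken for a name from the list of things; names that differ only in an ending like _2 or _b are one class to them, and where a whole thing is asked for, a point or a joint stands for the part that bears it (a point fixed in the world has none). Each returns a list of dicts, best first, with "conf" (0 to 1); they miss things now and then, are a little off and sometimes report something else, mostly with a low value. They report only what shows in the picture. A call takes as long as a camera call. They do not tell look-alikes from the thing itself.
- search_frame(camera, name): "uv" ([column, row] in pixels, amid what is visible of it).
- pinpoint(camera, name): "uv" ([column, row] in pixels: a listed point, or the origin of a listed thing).
The state is a dict: "time_s": time; "qpos": joint angles; "joint_velocities": joint speeds; "effort": joint torques, N m; "tool_pos": TCP position; "tool_rot": TCP orientation; "force": force on the tool from outside, world axes, zero at the start; "wrist_torque": the same for the moment, N m; "grip_width": finger opening in m.
Only numpy, scipy, OpenCV 4.12 (cv2) and the standard library are available. Lean on these libraries where they do the work, as an engineer would, in place of code of your own. Each camera call takes 0.05 s, during which the arm holds its last target. There are 200 camera calls.

## Task

Take the lidded deli cups that are there in the order green, yellow, blue: press each one, upright, down onto the red sprung stamp plate until the plate is fully down, and stand each in a bay of its own in the slotted rack. When all are in the rack, start the orange wedge, thin end first and straight side along the fence, part-way into the slot at the end of the rack, let go of it, and then tap it forward until it stops at the end of the slot and has forced the blue bar over. Leave the other things where they are.

Things in the scene. Friction and masses are not known exactly. Their poses are not given: they have to be found in the camera images.
- cup_green_mid (a point): centre, half-way up, of the closed clear deli cup with a green lid: upright cylinder 54 mm across, 70 mm high (centre 35 mm above its underside), 60 to 130 g; z is its own upward axis. May be absent
- cup_yellow_mid (a point): centre, half-way up, of the closed clear deli cup with a yellow lid: upright cylinder 54 mm across, 70 mm high (centre 35 mm above its underside), 60 to 130 g; z is its own upward axis. May be absent
- cup_blue_mid (a point): centre, half-way up, of the closed clear deli cup with a blue lid: upright cylinder 54 mm across, 70 mm high (centre 35 mm above its underside), 60 to 130 g; z is its own upward axis. May be absent
- stamp_top (a point): centre of the top face of the round red sprung stamp plate (68 mm across) in its black housing; it moves down with the plate, from 26 mm above the shelf to 16 mm when fully pressed. Seen from above it is a level disc facing up
- stamp (a joint): how far the stamp plate is pressed down: 0 up, 0.010 m fully down (about 8 N needed there); it springs back up when released
- rack: fixed grey slotted rack, 215 mm long along its y; origin at the centre of its underside, z up. Its three bays lie in a row along y. Long wall on the +x side 18 mm high, walls between the bays 14 mm high, floor 4 mm thick. On the -x side runs the blue clamp bar (18 mm high), and beyond it at the +y end is the wedge slot between the bar and a grey fence 18 mm high. The slot has no floor of its own: the wedge slides on the shelf
- slot_mouth (a point): middle of the wedge slot's open mouth at the rack's +y end, 14 mm above the shelf; same axes as the rack. Exactly 60 mm from slot_end; with the bar fully open the mouth is 19.7 mm wide, from 7 mm on the -x side of this point (the fence) to 12.7 mm on the +x side (the bar)
- slot_end (a point): where the middle of the wedge's thin end face comes to rest when the wedge is fully home, against the end wall of the slot, 14 mm above the shelf; same axes as the rack. The wedge is driven towards the rack's -y, with the wedge's axes parallel to the rack's and its straight side along the fence
- bar (a joint): how far the blue clamp bar has been forced over towards the cups (rack +x): 0 open, 0.006 m when the wedge is home, limit 0.0075; no spring, about 3 N of friction, stays where it is left
- bay0 (a point): centre of the floor of bay 0 (of 3) of the rack, 4 mm above the shelf; each bay is 65 mm along the rack's y and 62 mm across (56 mm once the bar is forced over); neighbouring bays are 70 mm apart. Any cup may go in any bay
- bay1 (a point): centre of the floor of bay 1 (of 3) of the rack, 4 mm above the shelf; each bay is 65 mm along the rack's y and 62 mm across (56 mm once the bar is forced over); neighbouring bays are 70 mm apart. Any cup may go in any bay
- bay2 (a point): centre of the floor of bay 2 (of 3) of the rack, 4 mm above the shelf; each bay is 65 mm along the rack's y and 62 mm across (56 mm once the bar is forced over); neighbouring bays are 70 mm apart. Any cup may go in any bay
- wedge_tail (a point): centre, half-way up, of the parallel-sided tail of the orange wedge, where it can be gripped: 26.4 mm wide along its x, 26 mm long along its y, 28 mm high. The wedge is 90 mm long in all and lies flat, 55 to 95 g; thin end towards its -y, tail end face 13 mm from this point towards +y. Its -x side is straight, its +x side tapers by 11 degrees
- wedge_nose (a point): middle, half-way up, of the thin end face of the wedge (14 mm wide, 28 mm high); same axes as the wedge: its -y points forward, the way it is driven. It enters the slot freely for about 29 mm, then forces the bar over for the last 31 mm, needing about 5 to 10 N
- dish: shallow green ceramic dish, 100 mm across, 28 mm high; a bystander; origin at the centre of its underside
- hemostat: stainless hemostat clamp lying flat, 150 mm long; a bystander; origin at the centre of its underside
- hide: cork tube hide, 90 mm across, 130 mm long, lying; a bystander; origin at the centre of its underside
- spray: white bottle with green cap, 60 mm across, 160 mm high; a bystander; origin at the centre of its underside
- jar: jar with black lid, 70 mm across, 80 mm high; a bystander; origin at the centre of its underside
- gauge: round black dial gauge lying face up, 56 mm across, 15 mm high; a bystander; origin at the centre of its underside
Not all that is in view belongs to the job. Of the things that look like the part that bears wedge_tail, take the one that is farthest from the robot's base at the start.

How it is judged:
By the outcome, as a careful person would: the job done as asked, in the order asked, and still so for the second after the job is handed in, with the robot touching nothing.
Of cup_green, cup_yellow, cup_blue only 2 to 3 are there at a start; the rules pass over those that are not, and their reading is None.
At some moment in a run one of cup_green, cup_yellow, cup_blue, wedge may be knocked a few centimetres aside while the robot is not near it.
It also fails if it takes over 208 s, if anything falls off the work surface, if the arm or the gripper's body presses on something with over 40 N, if the wrist force passes 120 N, or if a joint passes its speed limit or range.

## Working session

There is one attempt and no reset: what is moved stays moved. The work goes in short steps, Python scripts to look and compute and a tool call to move; the robot and the scene stay as the last step left them, time stands still between calls to the robot, and variables do not carry over. Pictures are saved under pics/ and viewed, about 12 in all and at most 16, crops included, and the job is handed in when it is done.

Besides the shell and the picture viewer there is one more tool, called after "Call:" as name(argument=value, ...), one argument or row to a line, values as JSON. drive_tool: Moves the arm, as the interface text tells. Its arguments: {"type":"object","properties":{"moves":{"type":"string"},"grip_force":{"type":"number"}},"required":["moves"]}

```bash
ls; mkdir -p pics; cat > h.py <<'E'
from cell import *
import numpy as np, cv2
from scipy.spatial.transform import Rotation as R
def T_tool(o=None):
    o=o or get_obs(); T=np.eye(4); T[:3,:3]=R.from_euler('xyz',o['tool_rot'],degrees=True).as_matrix(); T[:3,3]=o['tool_pos']; return T
def cam(name):
    c=calibration(name); 
    M=np.array(c['cam_to_world']) if 'cam_to_world' in c else T_tool()@np.array(c['T_tool_cam'])
    return np.array(c['intrinsics']),c['k1'],M
def ray(C,uv):
    K,k1,M=C; p=cv2.undistortPoints(np.array([[uv]],float),K,np.array([k1,0,0,0.]))[0,0]
    return M[:3,:3]@np.array([p[0],-p[1],-1]),M[:3,3]
def atz(C,uv,z):
    d,o=ray(C,uv); return o+d*(z-o[2])/d[2]
def atd(C,uv,dep):
    u,v=int(round(uv[0])),int(round(uv[1])); p=dep[max(0,v-1):v+2,max(0,u-1):u+2]; p=p[p>0]
    d,o=ray(C,uv); return o+d*(np.median(p) if len(p) else np.nan)
def proj(C,P):
    K,k1,M=C; q=np.linalg.inv(M)@np.append(P,1); a=np.array([q[0],-q[1]])/-q[2]; a=a*(1+k1*(a@a)); return K[:2,:2]@a+K[:2,2]
def snap(name,fn=None):
    C=cam(name); im,d=read_camera(name)
    if fn: cv2.imwrite('pics/'+fn,im[:,:,::-1])
    return C,im,d
E
python3 - <<'E'
from h import *
print({k:np.round(v,3).tolist() if k!='time_s' else v for k,v in get_obs().items()})
np.set_printoptions(precision=3,suppress=True)
for n in ['scene','top']:
    C,im,d=snap(n,n+'0.png'); print(n,C[2][:3,3])
    for t,z in [('cup_green_mid',.035),('cup_yellow_mid',.035),('cup_blue_mid',.035),('stamp_top',.026),('slot_mouth',.014),('slot_end',.014),('bay0',.004),('bay1',.004),('bay2',.004),('wedge_tail',.014),('wedge_nose',.014)]:
        for r in pinpoint(n,t)[:4]: print(t,round(r['conf'],2),np.round(r['uv'],1),atz(C,r['uv'],z)[:2],atd(C,r['uv'],d))
a=cv2.imread('pics/scene0.png');b=cv2.imread('pics/top0.png')
print(get_obs()['time_s'])
E
```

```text
pics
{'time_s': 0.0, 'qpos': [-63.134, 18.44, -4.016, 83.176, 1.296, 78.54, -3.261], 'joint_velocities': [-0.1, -0.061, 0.052, 0.049, 0.04, -0.062, 0.022], 'effort': [-0.0, -49.128, -0.404, -31.253, -0.064, 0.044, 0.0], 'tool_pos': [0.285, 0.583, 0.221], 'tool_rot': [-179.889, 0.007, 153.943], 'force': [0.277, 0.154, 0.464], 'wrist_torque': [0.059, -0.103, -0.028], 'grip_width': 0.087}
scene [1.142 0.165 1.055]
cup_green_mid 0.72 [351.8 190.9] [0.479 0.259] [0.502 0.256 0.07 ]
cup_yellow_mid 0.84 [353.7 228.5] [0.603 0.282] [0.621 0.278 0.07 ]
cup_yellow_mid 0.45 [202.4 203.3] [ 0.631 -0.164] [ 0.615 -0.174  0.003]
stamp_top 0.95 [291.7 230.2] [0.647 0.111] [0.648 0.111 0.028]
slot_mouth 0.94 [243.6 189.2] [ 0.541 -0.063] [ 0.534 -0.066  0.001]
slot_mouth 0.35 [196.7 252.3] [ 0.775 -0.134] [ 0.786 -0.125  0.047]
slot_mouth 0.24 [293. 230.] [0.64  0.114] [0.646 0.114 0.027]
slot_end 0.85 [221.6 188. ] [ 0.554 -0.131] [ 0.557 -0.129  0.019]
bay0 0.97 [228.9 204.1] [ 0.598 -0.094] [ 0.598 -0.094  0.005]
bay0 0.88 [186. 192.] [ 0.59  -0.237] [ 0.59  -0.237  0.004]
bay0 0.61 [204.6 202.5]
[... 1787 characters left out ...]
 [312.3 172.8] [ 0.587 -0.173] [ 0.587 -0.173  0.004]
bay2 0.8 [286.  167.7] [ 0.602 -0.105] [ 0.603 -0.105  0.003]
bay2 0.79 [340.2 170.5] [ 0.591 -0.246] [ 0.591 -0.246  0.003]
bay2 0.56 [312.3 172.8] [ 0.587 -0.173] [ 0.587 -0.173  0.004]
wedge_tail 0.81 [226.3 246.3] [0.404 0.054] [0.404 0.053 0.027]
wedge_tail 0.78 [178.  279.1] [0.326 0.176] [0.327 0.174 0.028]
wedge_tail 0.74 [189.7 207.7] [0.504 0.145] [0.503 0.143 0.027]
wedge_tail 0.3 [271.3 187.1] [ 0.551 -0.065] [ 0.553 -0.066  0.   ]
wedge_nose 0.84 [156.  261.2] [0.372 0.231] [0.372 0.228 0.029]
wedge_nose 0.74 [227.9 273.2] [0.337 0.051] [ 0.337  0.052 -0.001]
wedge_nose 0.64 [222.3 215.4] [0.482 0.062] [0.483 0.063 0.   ]
1.2
```

```bash
python3 - <<'E'
import cv2
b=cv2.imread('pics/top0.png')
cv2.imwrite('pics/top0c.png',cv2.resize(b[70:320,90:390],None,fx=2.6,fy=2.4,interpolation=cv2.INTER_CUBIC)[:600])
E
```

```text
(no output)
```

View pics/top0c.png

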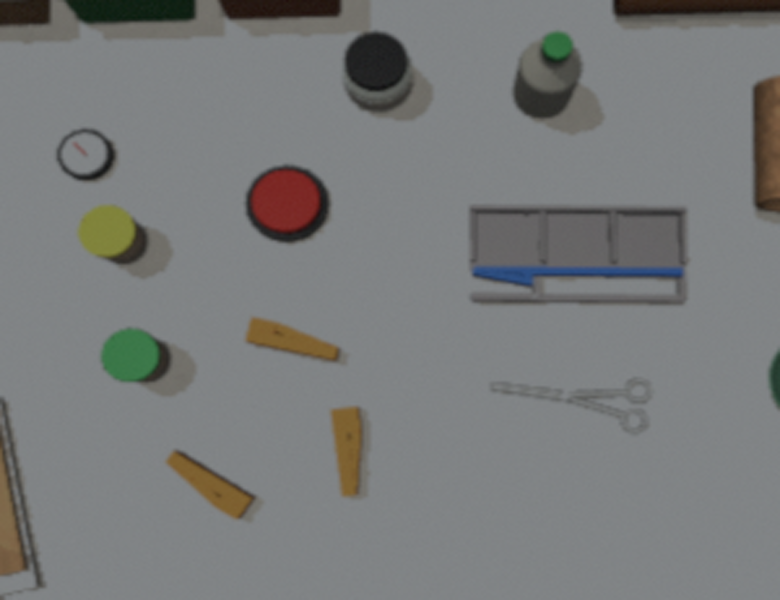

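View pics/scene0.png

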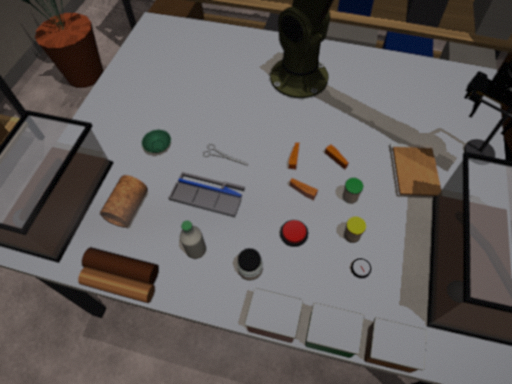

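The pictures (2 viewed so far) show:
- **Cups:** green lid at top px (142,219) and yellow at (136,167). I see no blue cup.
- **Wedge candidates:** tails at top px (190,208), (226,246) and (178,279), which are 0.52, 0.41 and 0.37 m from the base. The farthest is (190,208).

Next I'll refine the lids and check the wrist camera.

```bash
cat >> h.py <<'E'
def to(p,yaw):
    "shift in tool axes and turn from present measured pose to p, yaw (tool down)"
    o=get_obs(); T=T_tool(o); s=T[:3,:3].T@(np.array(p)-T[:3,3]); t=-(yaw-o['tool_rot'][2]); t=(t+180)%360-180
    print('pos',np.round(o['tool_pos'],4),'rot',np.round(o['tool_rot'],2),'shift',np.round(s,4),'turn',round(t,2),'t',o['time_s'],'w',round(o['grip_width'],4),'F',np.round(o['force'],1))
E
python3 - <<'E'
from h import *
np.set_printoptions(precision=3,suppress=True)
print(np.array(calibration('wrist')['T_tool_cam']),np.array(calibration('wrist')['intrinsics']),calibration('wrist')['k1'])
for n in ['scene','top']:
    C=cam(n); im,d=read_camera(n); hsv=cv2.cvtColor(im,cv2.COLOR_RGB2HSV)
    for nm,lo,hi in [('green',50,75),('yellow',25,35),('blue',100,125)]:
        m=cv2.inRange(hsv,(lo,110,70),(hi,255,255)); k,l,s,c=cv2.connectedComponentsWithStats(m)
        for i in range(1,k):
            if s[i,4]>60: print(n,nm,s[i,4],c[i],atz(C,c[i],.07)[:2],atd(C,c[i],d))
    r=pinpoint(n,'spray'); print('spray',[atz(C,q['uv'],0)[:2] for q in r[:2]])
    print('blue?',[(round(q['conf'],2),q['uv']) for q in search_frame(n,'cup_blue_mid')])
to([.48,.20,.25],90)
E
```

```text
[[ 0.     0.963  0.271  0.074]
 [ 1.    -0.    -0.    -0.   ]
 [-0.     0.271 -0.963 -0.162]
 [ 0.     0.     0.     1.   ]] [[319.518   0.    253.182]
 [  0.    319.518 192.272]
 [  0.      0.      1.   ]] -0.01648396013056519
scene green 100 [156.21 140.53] [ 0.468 -0.371] [ 0.424 -0.406  0.006]
scene green 207 [353.841 185.343] [0.481 0.259] [0.482 0.259 0.071]
scene yellow 267 [355.873 225.24 ] [0.61  0.282] [0.61  0.282 0.07 ]
scene blue 223 [212.309 187.592] [ 0.591 -0.142] [ 0.562 -0.158  0.018]
spray [array([ 0.758, -0.134]), array([ 0.601, -0.104])]
blue? []
top green 90 [303.944  88.8  ] [ 0.791 -0.153] [ 0.759 -0.143  0.16 ]
top green 348 [140.08 217.71] [0.478 0.258] [0.478 0.258 0.069]
top yellow 348 [131.049 166.126] [0.606 0.281] [0.606 0.281 0.069]
top blue 310 [306.01  183.252] [ 0.551 -0.148] [ 0.558 -0.154  0.017]
spray [array([ 0.755, -0.142])]
blue? []
pos [0.286 0.584 0.223] rot [180.     0.   153.94] shift [-0.343 -0.26  -0.027] turn 63.94 t 1.5 w 0.0867 F [-0.  -0.2 -0.1]
```

Call:
drive_tool(
  moves="-0.04 -0.034 0.001 8 1; -0.08 -0.069 0.003 16 1; -0.12 -0.103 0.004 24 1; -0.16 -0.137 0.006 32 1; -0.2 -0.171 0.007 40 1; -0.24 -0.206 0.009 48 1; -0.28 -0.24 0.01 56 1; -0.28 -0.24 0.01 63.94 1",
)

```text
time_s: 2.3
tool_pos: [0.434, 0.2396, 0.2129]
tool_rot: [179.9, 0.1, 89.3]
force: [-0.1, 0.6, 0.1]
grip_width: 0.0867
```

Call:
drive_tool(
  moves="-0.045 0.02 0.002 0 1; -0.09 0.04 0.004 0 1; -0.135 0.06 0.006 0 1; -0.18 0.08 0.008 0 1; -0.225 0.1 0.01 0 1; -0.27 0.12 0.012 0 1; -0.31 0.135 0.013 0 1; -0.345 0.148 0.013 0 1",
)

```text
time_s: 3.1
tool_pos: [0.5801, -0.1023, 0.1997]
tool_rot: [180.0, 0.0, 89.9]
force: [0.7, 1.6, 0.2]
grip_width: 0.087
```

```bash
python3 - <<'E'
from h import *
np.set_printoptions(precision=4,suppress=True)
to([.479,.2585,.25],90)
C,im,d=snap('wrist','w1.png'); np.save('w1d.npy',d); np.save('w1C.npy',C[2])
for t,z in [('slot_mouth',.014),('slot_end',.014),('bay0',.004),('stamp_top',.026),('wedge_tail',.014),('wedge_nose',.014)]:
    for r in pinpoint('wrist',t)[:4]: print(t,round(r['conf'],2),np.round(r['uv'],1),atz(C,r['uv'],z)[:2],atd(C,r['uv'],d))
E
```

```text
pos [ 0.5801 -0.1023  0.1997] rot [179.97   0.03  89.93] shift [ 0.3606 -0.1016 -0.0506] turn -0.07 t 3.1 w 0.087 F [0.7 1.6 0.2]
slot_mouth 0.92 [223.2 136.1] [ 0.5477 -0.0633] [ 0.5464 -0.0647 -0.0005]
slot_end 0.97 [223.9 192.5] [ 0.5469 -0.1264] [ 0.5472 -0.1252  0.0179]
bay0 0.95 [264.  274.9] [ 0.5934 -0.2367] [ 0.5826 -0.0719  0.2865]
bay0 0.64 [268.4 226.7] [ 0.5982 -0.1718] [ 0.5982 -0.172   0.0034]
bay0 0.6 [271.5 167.2] [ 0.6008 -0.0994] [ 0.6008 -0.0993  0.0044]
wedge_tail 0.66 [79.7  6.8] [0.4103 0.0627] [0.4165 0.0593 0.0269]
wedge_nose 0.78 [1.6 9.9] [0.3321 0.0609] [0.3421 0.0573 0.0281]
```

View pics/w1.png

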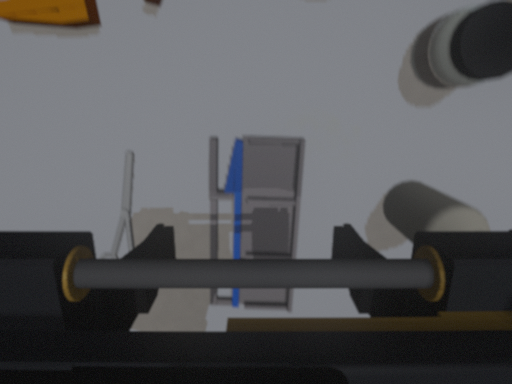

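Wrist view (3 viewed): the rack is in sight, with the slot mouth at (223,136), slot end at (224,192), fence at u≈212 and outer wall at u≈300. Next I'll fit its yaw from the edges.

```bash
cat > rackfit.py <<'E'
from h import *
np.set_printoptions(precision=4,suppress=True)
im=cv2.imread('pics/w1.png')[:,:,::-1]; C=list(cam('wrist')); C[2]=np.load('w1C.npy')
g=cv2.GaussianBlur(im[:,:,0].astype(float),(3,3),0)
def edge(r,a,b,sgn):
    row=sgn*np.gradient(g[r,a:b]); i=row.argmax(); 
    if 0<i<len(row)-1:
        den=row[i-1]-2*row[i]+row[i+1]; i=i+(0.5*(row[i-1]-row[i+1])/den if den else 0)
    return a+i
def vedge(c,a,b,sgn):
    row=sgn*np.gradient(g[a:b,c]); return a+row.argmax()
for nm,a,b,s,rows in [('fence outer',203,216,-1,range(145,220)),('fence inner',212,222,1,range(145,225)),('wall outer',292,312,1,range(145,220))]:
    P=np.array([atz(C,(edge(r,a,b,s),r),.018)[:2] for r in rows]); 
    for _ in range(3):
        f=np.polyfit(P[:,1],P[:,0],1); res=P[:,0]-np.polyval(f,P[:,1]); P=P[abs(res)<max(.0008,1.5*np.std(res))]
    print(nm,'x at y=-.0625',np.polyval(f,-.0625),'yaw',-np.degrees(np.arctan(f[0])),'n',len(P),res.std())
print('end y',[atz(C,(c,vedge(c,125,145,-1)),.018)[:2] for c in (255,265,275,285,295)],[atz(C,(c,vedge(c,125,145,-1)),.018)[:2] for c in (213,215)])
print('div y',[atz(C,(c,192.),.014)[:2] for c in (255,)])
bl=cv2.inRange(cv2.cvtColor(im,cv2.COLOR_RGB2HSV),(100,110,40),(125,255,255)); ys=[]
for r in (142,150,160,180,200,210,220):
    u=np.where(bl[r])[0]
    if len(u): ys.append((r,*atz(C,(u[0]-.5,r),.018)[:2],atz(C,(u[-1]+.5,r),.018)[0]))
print(np.array(ys))
E
python3 rackfit.py
```

```text
fence outer x at y=-.0625 0.5320831703016903 yaw -1.3050513809702304 n 75 0.00036465190878758486
fence inner x at y=-.0625 0.5426692389226474 yaw -1.8858259749798745 n 73 0.00013434014902875206
wall outer x at y=-.0625 0.6372693356873934 yaw -5.5776497464462365 n 53 0.0010193427097256553
end y [array([ 0.5819, -0.0617]), array([ 0.5926, -0.0628]), array([ 0.6032, -0.0628]), array([ 0.6139, -0.0639]), array([ 0.6245, -0.0639])] [array([ 0.5372, -0.0627]), array([ 0.5394, -0.0627])]
div y [array([ 0.582 , -0.1258])]
[[142.       0.5611  -0.0691   0.5686]
 [150.       0.5588  -0.0777   0.5685]
 [160.       0.5554  -0.0886   0.5673]
 [180.       0.5505  -0.1109   0.5671]
 [200.       0.5589  -0.134    0.5657]
 [210.       0.5587  -0.1459   0.5655]
 [220.       0.5585  -0.1579   0.5654]]
```

Call:
drive_tool(
  moves="0.045 -0.012 -0.006 0 1; 0.09 -0.025 -0.012 0 1; 0.135 -0.037 -0.019 0 1; 0.18 -0.05 -0.025 0 1; 0.225 -0.062 -0.032 0 1; 0.24 -0.075 -0.04 0 1; 0.24 -0.08 -0.04 0 1; 0.24 -0.08 -0.04 0 1",
)

```text
time_s: 4.25
tool_pos: [0.4989, 0.1409, 0.2399]
tool_rot: [180.0, -0.0, 90.2]
force: [0.3, -0.3, 0.1]
grip_width: 0.0871
```

```bash
python3 - <<'E'
from h import *
np.set_printoptions(precision=4,suppress=True)
to([.479,.2585,.12],90)
C,im,d=snap('wrist','w2.png'); np.save('w2d.npy',d); np.save('w2C.npy',C[2])
for t,z in [('cup_green_mid',.035),('cup_yellow_mid',.035),('cup_blue_mid',.035),('stamp_top',.026),('wedge_tail',.014),('wedge_nose',.014)]:
    for r in pinpoint('wrist',t)[:4]: print(t,round(r['conf'],2),np.round(r['uv'],1),atz(C,r['uv'],z)[:2],atd(C,r['uv'],d))
hsv=cv2.cvtColor(im,cv2.COLOR_RGB2HSV)
for nm,lo,hi,z in [('green',50,75,.07),('yellow',25,35,.07),('red',0,6,.026)]:
    m=cv2.inRange(hsv,(lo,110,60),(hi,255,255)); k,l,s,c=cv2.connectedComponentsWithStats(m)
    for i in range(1,k):
        if s[i,4]>300: print(nm,s[i],atz(C,c[i],z)[:2],atd(C,c[i],d))
E
```

```text
pos [0.4989 0.1409 0.2399] rot [179.97  -0.01  90.16] shift [ 0.1176 -0.0197  0.1199] turn 0.16 t 4.25 w 0.0871 F [ 0.3 -0.3  0.1]
cup_green_mid 0.89 [234.5  55.4] [0.4785 0.2634] [0.4803 0.2588 0.07  ]
cup_yellow_mid 0.78 [355.8  32.9] [0.6061 0.2861] [0.5959 0.2794 0.0697]
cup_yellow_mid 0.58 [253.3 163.8] [0.4989 0.1462] [0.4989 0.1448 0.0273]
stamp_top 0.65 [370.8 187.7] [0.6422 0.1155] [0.6424 0.1154 0.0256]
wedge_tail 0.72 [182.9 225.7] [0.4077 0.0606] [0.4109 0.066  0.0276]
wedge_tail 0.71 [254.1 163.6] [0.4999 0.1426] [0.4998 0.145  0.0271]
wedge_tail 0.71 [110.  136.3] [0.3262 0.1755] [0.3324 0.1769 0.028 ]
wedge_nose 0.97 [125.4 226.4] [0.3327 0.0593] [0.3386 0.0649 0.0279]
wedge_nose 0.72 [148.3  84.9] [0.3774 0.2344] [0.3731 0.2351 0.0002]
green [ 206   25   54   58 2483] [0.4785 0.2604] [0.4785 0.2605 0.0695]
yellow [ 338    0   58   60 2686] [0.6057 0.2831] [0.606  0.2833 0.0692]
red [ 344  158   56   54 2143] [0.6425 0.1195] [0.6425 0.1195 0.0259]
```

View pics/w2.png

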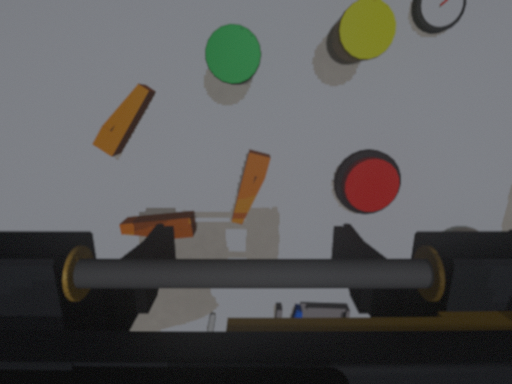

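Wrist view (4 viewed): green lid (233,54), yellow (367,28), stamp (371,187), chosen wedge (253,175) nose towards the rack. This view confirms the choice of wedge. I'll grasp the green cup.

Call:
drive_tool(
  moves="0.04 -0.007 0 2.1 1; 0.08 -0.014 0.01 2.1 1; 0.118 -0.02 0.03 2.1 1; 0.118 -0.02 0.07 2.1 1; 0.118 -0.02 0.11 2.1 1; 0.118 -0.02 0.15 2.1 1; 0.118 -0.02 0.18 2.1 1; 0.118 -0.02 0.204 2.1 1",
)

```text
time_s: 5.4
tool_pos: [0.479, 0.2572, 0.0331]
tool_rot: [-179.9, 0.1, 87.9]
force: [0.4, -0.9, -0.1]
grip_width: 0.0871
```

Call:
drive_tool(
  moves="0 0 0 0 1; 0 0 0 0 -1; 0 0 0 0 -1; 0 0 0 0 -1; 0 0 0 0 -1; 0 0 0 0 -1; 0 0 0 0 -1; 0 0 0 0 -1",
  grip_force=30,
)

```text
time_s: 6.2
tool_pos: [0.4799, 0.2587, 0.0363]
tool_rot: [180.0, -0.0, 87.9]
force: [-2.0, 1.0, 5.2]
grip_width: 0.0535
```

```bash
python3 - <<'E'
from h import *
to([.644,.116,.075],88)
E
```

```text
pos [0.4799 0.2587 0.0363] rot [ 1.7997e+02 -4.0000e-02  8.7910e+01] shift [-0.1366  0.1692 -0.0387] turn -0.09 t 6.2 w 0.0535 F [-2.   1.   5.2]
```

Call:
drive_tool(
  moves="0 0 -0.03 0 -1; 0 0 -0.07 0 -1; -0.03 0.035 -0.075 0 -1; -0.06 0.07 -0.075 0 -1; -0.085 0.105 -0.075 0 -1; -0.11 0.14 -0.075 0 -1; -0.137 0.169 -0.07 0 -1; -0.137 0.169 -0.055 0 -1",
)

```text
time_s: 7.0
tool_pos: [0.6483, 0.1075, 0.0915]
tool_rot: [179.6, 0.2, 87.4]
force: [-0.3, -0.1, -0.9]
grip_width: 0.0535
```

```bash
python3 - <<'E'
from h import *
np.set_printoptions(precision=4,suppress=True)
C,im,d=snap('scene','s1.png')
a=im[150:300,220:420,::-1]; cv2.imwrite('pics/s1c.png',cv2.resize(a,None,fx=4,fy=4,interpolation=cv2.INTER_CUBIC))
to([.644,.116,.0515],88)
hsv=cv2.cvtColor(im,cv2.COLOR_RGB2HSV); m=cv2.inRange(hsv,(0,110,60),(6,255,255)); k,l,s,c=cv2.connectedComponentsWithStats(m)
print([ (s[i],atz(C,c[i],.026)[:2]) for i in range(1,k) if s[i,4]>60])
C,im,d=snap('top'); hsv=cv2.cvtColor(im,cv2.COLOR_RGB2HSV); m=cv2.inRange(hsv,(50,110,60),(75,255,255));k,l,s,c=cv2.connectedComponentsWithStats(m)
im0=cv2.imread('pics/top0.png'); 
for n in ('top','scene'):
    h0=cv2.cvtColor(cv2.imread(f'pics/{n}0.png'),cv2.COLOR_BGR2HSV); m=cv2.inRange(h0,(0,110,60),(6,255,255)); k,l,s,c=cv2.connectedComponentsWithStats(m)
    print(n,[(s[i,4],atz(cam(n),c[i],.026)[:2]) for i in range(1,k) if s[i,4]>100])
E
```

```text
pos [0.6439 0.1106 0.0872] rot [-179.88    0.21   87.57] shift [ 0.0056 -0.      0.0357] turn -0.43 t 7.05 w 0.0533 F [-1.6  0.2 -3.8]
[(array([299, 226,   8,  15,  71], dtype=int32), array([0.6491, 0.142 ]))]
top [(np.int32(557), array([0.6428, 0.1171]))]
scene [(np.int32(396), array([0.6475, 0.1179]))]
```

View pics/s1c.png

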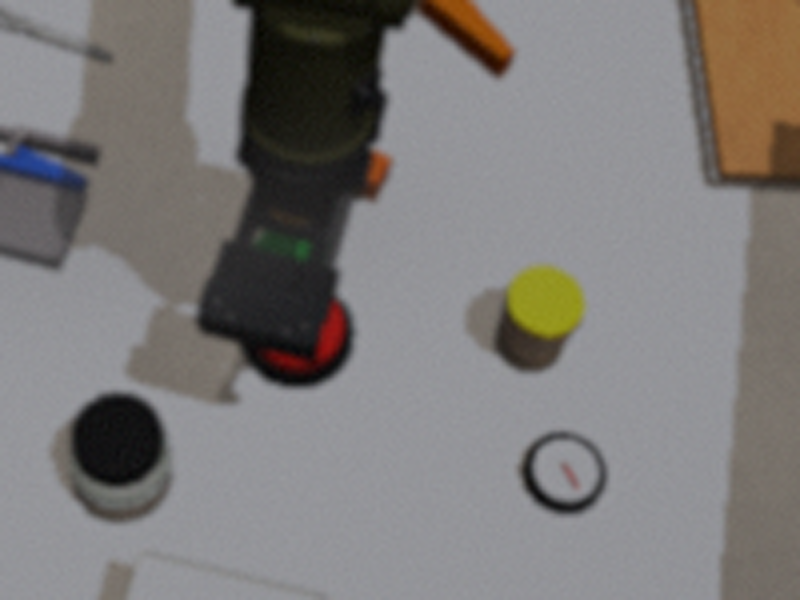

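Scene crop (5 viewed): the arm is over the red plate with the cup, and the yellow cup hasn't moved. I'll lower onto the plate.

Call:
drive_tool(
  moves="0.003 0 0 0 -1; 0.0065 0.001 0.005 0 -1; 0.0065 0.001 0.01 0 -1; 0.0065 0.001 0.016 0 -1; 0.0065 0.001 0.022 0 -1; 0.0065 0.001 0.027 0 -1; 0.0065 0.001 0.03 0 -1; 0.0065 0.001 0.033 0 -1",
)

```text
time_s: 7.9
tool_pos: [0.6445, 0.1217, 0.0578]
tool_rot: [-180.0, -0.0, 87.9]
force: [-2.9, 0.2, 4.3]
grip_width: 0.0534
```

Call:
drive_tool(
  moves="0 0 0.002 0 -1; 0 0 0.004 0 -1; 0 0 0.006 0 -1; 0 0 0.008 0 -1; 0 0 0.009 0 -1; 0 0 0.009 0 -1; 0 0 0.009 0 -1; 0 0 0.009 0 -1",
)

```text
time_s: 8.7
tool_pos: [0.6447, 0.1218, 0.0521]
tool_rot: [-180.0, -0.1, 87.9]
force: [-8.7, -1.2, 20.0]
grip_width: 0.0532
```

The plate is fully down: TCP at 0.052 with 20 N, as expected. Next I'll carry green to the far bay.

Call:
drive_tool(
  moves="0 0 -0.03 0 -1; 0 0 -0.07 0 -1; -0.04 -0.004 -0.07 0 -1; -0.085 -0.009 -0.07 0 -1; -0.13 -0.014 -0.07 0 -1; -0.175 -0.019 -0.07 0 -1; -0.22 -0.024 -0.07 0 -1; -0.265 -0.029 -0.07 0 -1",
)

```text
time_s: 9.5
tool_pos: [0.606, -0.144, 0.1184]
tool_rot: [179.9, 0.0, 87.9]
force: [0.7, -0.7, -1.0]
grip_width: 0.0535
```

Call:
drive_tool(
  moves="-0.04 -0.004 0 0 -1; -0.07 -0.007 0 0 -1; -0.09 -0.009 0 0 -1; -0.098 -0.009 0 0 -1; -0.098 -0.009 0.015 0 -1; -0.098 -0.009 0.03 0 -1; -0.098 -0.009 0.03 0 -1; -0.098 -0.009 0.03 0 -1",
)

```text
time_s: 10.3
tool_pos: [0.5934, -0.2376, 0.0872]
tool_rot: [-179.9, -0.1, 88.0]
force: [-0.3, 0.3, -0.1]
grip_width: 0.0535
```

```bash
python3 - <<'E'
from h import *
np.set_printoptions(precision=4,suppress=True)
to([.594,-.240,.041],88)
C,im,d=snap('top'); hsv=cv2.cvtColor(im,cv2.COLOR_RGB2HSV)
C,im,d=snap('scene'); a=im[120:270,120:320,::-1]; cv2.imwrite('pics/s2c.png',cv2.resize(a,None,fx=4,fy=4,interpolation=cv2.INTER_CUBIC))
E
```

```text
pos [ 0.5934 -0.2376  0.0872] rot [-179.88   -0.06   88.04] shift [-0.0024  0.0008  0.0462] turn 0.04 t 10.3 w 0.0535 F [-0.3  0.3 -0.1]
```

View pics/s2c.png

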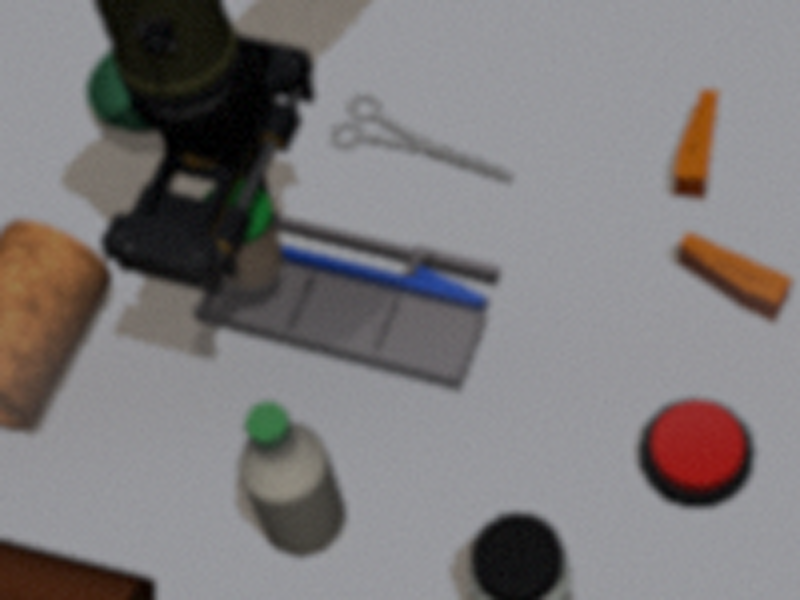

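Scene crop (6 viewed): green is upright over the far bay. I'll lower it and release.

Call:
drive_tool(
  moves="-0.002 0.001 0.01 0 -1; -0.002 0.001 0.02 0 -1; -0.002 0.001 0.028 0 -1; -0.002 0.001 0.034 0 -1; -0.002 0.001 0.039 0 -1; -0.002 0.001 0.043 0 -1; -0.002 0.001 0.046 0 -1; -0.002 0.001 0.047 0 -1",
)

```text
time_s: 11.2
tool_pos: [0.5944, -0.2416, 0.0413]
tool_rot: [-180.0, -0.0, 87.9]
force: [0.4, -0.5, -0.8]
grip_width: 0.054
```

```bash
python3 - <<'E'
from h import *
to([.594,-.240,.041],88)
E
```

```text
pos [ 0.5944 -0.2416  0.0413] rot [-1.7999e+02 -1.0000e-02  8.7900e+01] shift [ 0.0016 -0.0005  0.0003] turn -0.1 t 11.2 w 0.054 F [ 0.4 -0.5 -0.8]
```

Call:
drive_tool(
  moves="0.001 0 0.001 0 -1; 0.001 0 0.002 0 -1; 0.001 0 0.002 0 -1; 0.001 0 0.002 0 0.7; 0.001 0 0.002 0 1; 0.001 0 0.002 0 1; 0.001 0 0.002 0 1; 0.001 0 0.002 0 1",
)

```text
time_s: 12.0
tool_pos: [0.5945, -0.2407, 0.0395]
tool_rot: [180.0, -0.0, 87.9]
force: [0.5, 0.5, -0.7]
grip_width: 0.0835
```

Call:
drive_tool(
  moves="0 0 -0.03 0 1; 0 0 -0.07 0 1; 0 0 -0.11 0 1; 0.04 0 -0.15 0 1; 0.08 0 -0.17 0 1; 0.12 0 -0.17 0 1; 0.16 0 -0.17 0 1; 0.19 0 -0.17 0 1",
)

```text
time_s: 12.8
tool_pos: [0.6016, -0.0473, 0.2099]
tool_rot: [180.0, -0.1, 88.1]
force: [-0.8, 0.1, -0.1]
grip_width: 0.0868
```

```bash
python3 - <<'E'
from h import *
np.set_printoptions(precision=4,suppress=True)
C,im,d=snap('wrist','w3.png')
to([.607,.282,.16],88)
for n in ['wrist','top','scene']:
    if n!='wrist': C,im,d=snap(n)
    hsv=cv2.cvtColor(im,cv2.COLOR_RGB2HSV)
    for nm,lo,hi,z in [('green',50,75,.074),('yellow',25,35,.07),('orange',8,20,.028)]:
        m=cv2.inRange(hsv,(lo,110,60),(hi,255,255)); k,l,s,c=cv2.connectedComponentsWithStats(m)
        for i in range(1,k):
            if s[i,4]>120: print(n,nm,s[i],atz(C,c[i],z)[:2],atd(C,c[i],d))
E
```

```text
pos [ 0.602  -0.0408  0.2095] rot [180.    -0.31  88.44] shift [ 0.3225 -0.0038  0.0512] turn 0.44 t 12.85 w 0.0871 F [-0.1  5.7 -0.4]
wrist orange [ 121    0   35   63 1378] [0.4907 0.1023] [0.4907 0.1023 0.028 ]
wrist orange [   0   58   87   30 1899] [0.3906 0.0629] [0.3904 0.0629 0.0277]
wrist orange [ 62 248  15  53 257] [ 0.3722 -0.1659] [ 0.5547 -0.0143  0.2991]
wrist orange [431 249  15  52 221] [ 0.8233 -0.1826] [ 0.6496 -0.0175  0.2996]
top green [332 155  21  21 350] [ 0.5929 -0.2384] [ 0.5927 -0.2382  0.0749]
top yellow [121 156  22  21 353] [0.6055 0.2808] [0.6058 0.2812 0.0684]
top orange [323  37  75   5 126] [ 0.94   -0.3085] [ 0.9302 -0.3032  0.0491]
top orange [ 322   41   84   30 2045] [ 0.8942 -0.3211] [ 0.881  -0.3131  0.0589]
top orange [ 381  102   35   56 1560] [ 0.6921 -0.3953] [ 0.6762 -0.3755  0.0896]
top orange [185 203  35  17 284] [0.4932 0.1162] [0.4933 0.1164 0.0263]
top orange [ 38 243  35  18 204] [0.4024 0.4809] [0.4025 0.4835 0.0216]
top orange [155 259  32  27 314] [0.3445 0.1907] [0.3445 0.1909 0.0266]
scene green [144 131  24  20 373] [ 0.4695 -
[... 359 characters left out ...]
ge [  35   12   57   37 1383] [-0.0155 -1.0135] [-0.4879 -1.4943 -0.3911]
scene orange [  0 115  17  18 170] [ 0.4913 -0.9446] [ 0.1012 -1.6096 -0.5877]
scene orange [288 143  11  26 173] [0.3912 0.0607] [0.3913 0.0607 0.0282]
scene orange [325 145  23  23 175] [0.3494 0.1927] [0.349  0.1927 0.0274]
scene orange [ 393  147   48   48 1855] [0.3515 0.4478] [0.3465 0.4496 0.0215]
scene orange [ 102  176   44   42 1015] [ 0.6615 -0.4065] [ 0.6896 -0.373   0.0881]
scene orange [290 179  27  18 222] [0.4987 0.1148] [0.4977 0.1148 0.0265]
scene orange [ 83 252  68  25 588] [ 0.8677 -0.3331] [ 0.8766 -0.317   0.0613]
scene orange [  79  267   73   35 1271] [ 0.9207 -0.3141] [ 0.9255 -0.3039  0.05  ]
```

View pics/w3.png

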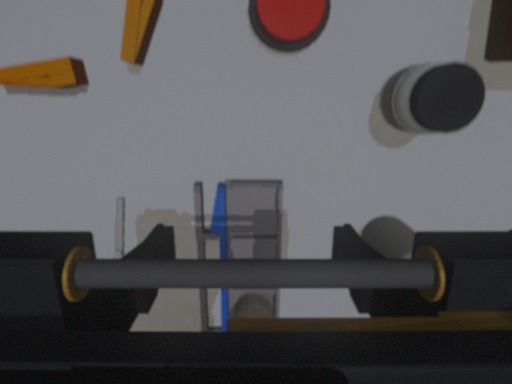

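Wrist view (7 viewed) plus the lid heights: green is seated (lid at 0.075 m, in the far bay), and yellow hasn't moved.

Call:
drive_tool(
  moves="0.04 -0.001 0.03 0 1; 0.085 -0.002 0.07 0 1; 0.13 -0.003 0.09 0 1; 0.175 -0.004 0.09 0 1; 0.22 -0.005 0.09 0 1; 0.265 -0.006 0.09 0 1; 0.305 -0.006 0.09 0 1; 0.333 -0.006 0.09 0 1",
)

```text
time_s: 13.75
tool_pos: [0.6078, 0.2842, 0.1194]
tool_rot: [180.0, -0.0, 88.0]
force: [0.8, -0.8, 0.3]
grip_width: 0.0872
```

Call:
drive_tool(
  moves="0 0 0 0 1; 0 0 0 0 1; 0 0 0.02 0 1; 0 0 0.04 0 1; 0 0 0.06 0 1; 0 0 0.075 0 1; 0 0 0.083 0 1; 0 0 0.083 0 1",
)

```text
time_s: 14.55
tool_pos: [0.6073, 0.2806, 0.0355]
tool_rot: [-179.9, 0.1, 87.8]
force: [0.5, 0.4, 0.1]
grip_width: 0.0869
```

```bash
python3 - <<'E'
from h import *
to([.607,.282,.036],88)
E
```

```text
pos [0.6073 0.2806 0.0355] rot [-1.7991e+02  9.0000e-02  8.7810e+01] shift [ 0.0014 -0.0004 -0.0005] turn -0.19 t 14.55 w 0.0869 F [0.5 0.4 0.1]
```

Call:
drive_tool(
  moves="0.001 0 0 0 -1; 0.001 0 0 0 -1; 0.001 0 0 0 -1; 0.001 0 0 0 -1; 0.001 0 0 0 -1; 0.001 0 0 0 -1; 0.001 0 0 0 -1; 0.001 0 0 0 -1",
  grip_force=30,
)

```text
time_s: 15.35
tool_pos: [0.6077, 0.2833, 0.0369]
tool_rot: [180.0, -0.0, 87.9]
force: [-0.7, -0.8, 2.8]
grip_width: 0.0537
```

Call:
drive_tool(
  moves="0 0 -0.03 0 -1; 0 0 -0.06 0 -1; -0.03 0.008 -0.065 0 -1; -0.065 0.017 -0.065 0 -1; -0.1 0.026 -0.065 0 -1; -0.13 0.034 -0.065 0 -1; -0.15 0.04 -0.065 0 -1; -0.163 0.043 -0.065 0 -1",
)

```text
time_s: 16.15
tool_pos: [0.6449, 0.1157, 0.1012]
tool_rot: [-180.0, 0.1, 87.7]
force: [0.2, -0.1, -0.7]
grip_width: 0.0532
```

Call:
drive_tool(
  moves="0 0 0 0 -1; 0 0 0 0 -1; 0 0 0.005 0 -1; 0 0 0.01 0 -1; 0 0 0.015 0 -1; 0 0 0.02 0 -1; 0 0 0.025 0 -1; 0 0 0.03 0 -1",
)

```text
time_s: 16.95
tool_pos: [0.6446, 0.1187, 0.071]
tool_rot: [-180.0, 0.0, 87.9]
force: [-0.4, 0.7, -0.5]
grip_width: 0.0532
```

```bash
python3 - <<'E'
from h import *
to([.645,.1175,.0515],88)
E
```

```text
pos [0.6446 0.1187 0.071 ] rot [-179.99    0.     87.9 ] shift [-0.0012  0.0004  0.0195] turn -0.1 t 16.95 w 0.0532 F [-0.4  0.7 -0.5]
```

Call:
drive_tool(
  moves="-0.001 0 0.004 0 -1; -0.001 0 0.008 0 -1; -0.001 0 0.012 0 -1; -0.001 0 0.016 0 -1; -0.001 0 0.019 0 -1; -0.001 0 0.021 0 -1; -0.001 0 0.022 0 -1; -0.001 0 0.022 0 -1",
)

```text
time_s: 17.75
tool_pos: [0.6449, 0.1175, 0.0527]
tool_rot: [180.0, -0.0, 87.9]
force: [-6.8, -1.5, 17.5]
grip_width: 0.0532
```

Call:
drive_tool(
  moves="0 0 0.001 0 -1; 0 0 0.002 0 -1; 0 0 0.003 0 -1; 0 0 0.003 0 -1; 0 0 0.003 0 -1; 0 0 0.003 0 -1; 0 0 0.003 0 -1; 0 0 0.003 0 -1",
)

```text
time_s: 18.55
tool_pos: [0.645, 0.1176, 0.0526]
tool_rot: [180.0, -0.1, 87.9]
force: [-12.4, -3.2, 30.4]
grip_width: 0.0532
```

Fully down again: stiff stop at 0.0526 with 30 N. Next is the middle bay.

Call:
drive_tool(
  moves="0 0 -0.03 0 -1; 0 0 -0.07 0 -1; -0.04 -0.005 -0.07 0 -1; -0.08 -0.011 -0.07 0 -1; -0.12 -0.016 -0.07 0 -1; -0.16 -0.021 -0.07 0 -1; -0.2 -0.027 -0.07 0 -1; -0.24 -0.032 -0.07 0 -1",
)

```text
time_s: 19.35
tool_pos: [0.6036, -0.1223, 0.1164]
tool_rot: [180.0, -0.0, 87.9]
force: [0.9, -0.3, -1.6]
grip_width: 0.0531
```

Call:
drive_tool(
  moves="-0.025 -0.003 0 0 -1; -0.04 -0.005 0 0 -1; -0.048 -0.0065 0 0 -1; -0.048 -0.0065 0 0 -1; -0.048 -0.0065 0.01 0 -1; -0.048 -0.0065 0.02 0 -1; -0.048 -0.0065 0.03 0 -1; -0.048 -0.0065 0.03 0 -1",
)

```text
time_s: 20.15
tool_pos: [0.5942, -0.1672, 0.084]
tool_rot: [-179.8, -0.0, 88.0]
force: [-0.0, 0.2, -1.6]
grip_width: 0.0531
```

```bash
python3 - <<'E'
from h import *
to([.5965,-.170,.041],88)
E
```

```text
pos [ 0.5942 -0.1672  0.084 ] rot [-1.7976e+02 -5.0000e-02  8.7990e+01] shift [-0.0027  0.0025  0.043 ] turn -0.01 t 20.15 w 0.0531 F [-0.   0.2 -1.6]
```

Call:
drive_tool(
  moves="-0.002 0.002 0.01 0 -1; -0.002 0.002 0.02 0 -1; -0.002 0.002 0.028 0 -1; -0.002 0.002 0.034 0 -1; -0.002 0.002 0.038 0 -1; -0.002 0.002 0.041 0 -1; -0.002 0.002 0.043 0 -1; -0.002 0.002 0.044 0 -1",
)

```text
time_s: 20.95
tool_pos: [0.5977, -0.1708, 0.0426]
tool_rot: [180.0, -0.0, 87.9]
force: [0.3, 0.3, -1.2]
grip_width: 0.0538
```

```bash
python3 - <<'E'
from h import *
to([.5965,-.170,.040],88)
E
```

```text
pos [ 0.5977 -0.1708  0.0426] rot [179.98  -0.    87.9 ] shift [ 0.0007 -0.0012  0.0026] turn -0.1 t 20.95 w 0.0538 F [ 0.3  0.3 -1.2]
```

Call:
drive_tool(
  moves="0 0 0.002 0 -1; 0 0 0.003 0 -1; 0 0 0.003 0 -1; 0 0 0.003 0 0.7; 0 0 0.003 0 1; 0 0 0.003 0 1; 0 0 0.003 0 1; 0 0 0.003 0 1",
)

```text
time_s: 21.75
tool_pos: [0.5975, -0.1708, 0.0394]
tool_rot: [-180.0, -0.0, 87.9]
force: [0.3, -0.3, 0.4]
grip_width: 0.0831
```

Call:
drive_tool(
  moves="0 0 -0.03 0 1; 0 0 -0.07 0 1; 0 0 -0.11 0 1; 0.045 -0.016 -0.14 0 1; 0.09 -0.032 -0.16 0 1; 0.135 -0.05 -0.16 0 1; 0.18 -0.065 -0.16 0 1; 0.22 -0.08 -0.16 0 1",
)

```text
time_s: 22.55
tool_pos: [0.5249, 0.0543, 0.2001]
tool_rot: [179.9, -0.1, 87.9]
force: [0.6, 0.9, -0.3]
grip_width: 0.0871
```

Call:
drive_tool(
  moves="0.03 -0.01 0 0 1; 0.05 -0.02 0 0 1; 0.055 -0.02 0 0 1; 0.055 -0.02 0 0 1; 0.055 -0.02 0 0 1; 0.055 -0.02 0 0 1; 0.055 -0.02 0 0 1; 0.055 -0.02 0 0 1",
)

```text
time_s: 23.35
tool_pos: [0.5079, 0.1069, 0.1995]
tool_rot: [180.0, 0.0, 87.8]
force: [-0.3, 0.1, 0.9]
grip_width: 0.0869
```

```bash
cat > wl.py <<'E'
from h import *
import sys
np.set_printoptions(precision=4,suppress=True)
C,im,d=snap('wrist',sys.argv[1]); to([.503,.143,.16],88)
for t in ('wedge_tail','wedge_nose'):
    for r in pinpoint('wrist',t)[:4]: print(t,round(r['conf'],2),np.round(r['uv'],1),atz(C,r['uv'],.014)[:2],atz(C,r['uv'],.028)[:2])
# top-face mask of orange wedges by depth
hsv=cv2.cvtColor(im,cv2.COLOR_RGB2HSV); m=cv2.inRange(hsv,(5,110,60),(22,255,255)); k,l,s,c=cv2.connectedComponentsWithStats(m)
for i in range(1,k):
    if s[i,4]<600: continue
    v,u=np.where(l==i); P=np.array([atd(C,(a,b),d) for a,b in zip(u,v)]); ok=(P[:,2]>.024)&(P[:,2]<.033)
    if ok.sum()<300: continue
    Q=np.array([atz(C,(a,b),.028)[:2] for a,b in zip(u[ok],v[ok])])
    h=cv2.convexHull((Q*1e4).astype(np.float32)); q=cv2.approxPolyDP(h,25,True)[:,0]/1e4
    ctr,wh,ang=cv2.minAreaRect((Q*1e4).astype(np.float32)); print('blob',s[i],'centre',np.array(ctr)/1e4,'size',np.array(wh)/1e4,ang); print(q)
    h=h[:,0]/1e4; pairs=sorted([(np.linalg.norm(b-a),a,b) for a,b in zip(q,np.roll(q,-1,0))],key=lambda e:-e[0])[:2]
    for L,a,b in pairs: print('  long side',L,np.degrees(np.arctan2(*(b-a)[::-1]))%180)
E
python3 wl.py w4.png; python3 - <<'E'
from h import *
for n in ('top','scene'):
    C,im,d=snap(n); hsv=cv2.cvtColor(im,cv2.COLOR_RGB2HSV)
    for nm,lo,hi in [('green',50,75),('yellow',25,35)]:
        m=cv2.inRange(hsv,(lo,110,60),(hi,255,255)); k,l,s,c=cv2.connectedComponentsWithStats(m)
        for i in range(1,k):
            if 150<s[i,4]<500: print(n,nm,atz(C,c[i],.074)[:2].round(4),atd(C,c[i],d).round(4))
E
```

```text
pos [0.5079 0.1071 0.1995] rot [180.     0.    87.84] shift [ 0.0357 -0.0062  0.0395] turn -0.16 t 23.4 w 0.087 F [0.2 0.4 0.4]
wedge_tail 0.88 [ 80.  119.7] [0.3253 0.1705] [0.3327 0.1709]
wedge_tail 0.85 [246.3 139. ] [0.5016 0.1431] [0.502  0.1446]
wedge_tail 0.56 [169.1 213.5] [0.4091 0.0614] [0.4132 0.0662]
wedge_nose 0.69 [229.  206.7] [0.4785 0.0671] [0.4798 0.0717]
wedge_nose 0.69 [118.3  56. ] [0.3756 0.2316] [0.3811 0.2296]
wedge_nose 0.59 [101.2 218.5] [0.3295 0.0582] [0.3368 0.0632]
blob [  60   51   63   85 2051] centre [0.3465 0.1979] size [0.0893 0.0269] 56.33053207397461
[[0.378  0.2306]
 [0.3685 0.2328]
 [0.3247 0.1887]
 [0.3122 0.1674]
 [0.3299 0.1555]
 [0.3343 0.1563]
 [0.3812 0.2259]]
  long side 0.08395522 55.989826
  long side 0.06218892 45.180542
blob [ 222  125   40   84 1655] centre [0.4948 0.1128] size [0.0893 0.0253] 75.61019897460938
[[0.5164 0.1532]
 [0.4941 0.1581]
 [0.4733 0.0727]
 [0.483  0.07  ]
 [0.5103 0.1255]]
  long side 0.087906234 76.328094
  long side 0.061801713 63.802433
blob [  96  199   85   29 1759] centre [0.3772 0.0629] size [0.0911 0.0254] 2.7492189407348633
[[0.423  0.0547]
 [0.4209 0.077 ]
 [0.3314 0.0663]
 [0.333  0.0556]
 [0.3934 0.051 ]]
  long side 0.09004131 6.8041534
  long side 0.06055905 175.65375
top green [ 0.5929 -0.2383] [ 0.5926 -0.238   0.0753]
top yellow [ 0.5957 -0.1704] [ 0.5954 -0.1702  0.0757]
scene green [ 0.4687 -0.3698] [ 0.4218 -0.4071  0.0056]
scene green [ 0.5977 -0.238 ] [ 0.5994 -0.2367  0.0771]
scene yellow [ 0.5999 -0.1711] [ 0.5999 -0.1711  0.074 ]
```

View pics/w4.png

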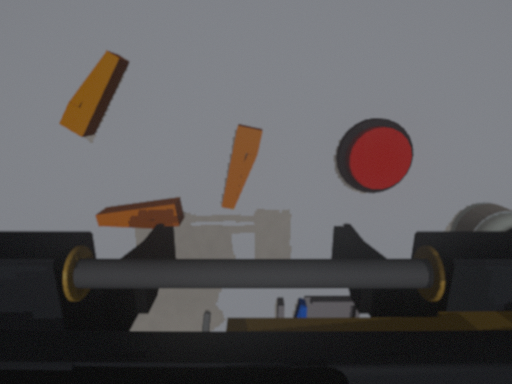

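Wrist view (8 viewed): the chosen wedge is at (243,165), tail at (246,139), straight side at the left (rack −x). Its yaw is −13.7°. Both cups are seated upright. I'll grasp the wedge tail.

Call:
drive_tool(
  moves="0.02 -0.003 0 6 1; 0.036 -0.006 0.02 11.5 1; 0.036 -0.006 0.06 11.5 1; 0.036 -0.006 0.1 11.5 1; 0.036 -0.006 0.13 11.5 1; 0.036 -0.006 0.155 11.5 1; 0.036 -0.006 0.17 11.5 1; 0.036 -0.006 0.175 11.5 1",
)

```text
time_s: 24.4
tool_pos: [0.5016, 0.1435, 0.0227]
tool_rot: [-179.8, 0.1, 76.4]
force: [-0.2, -0.6, 0.2]
grip_width: 0.0871
```

Call:
drive_tool(
  moves="0 0 0.006 0 1; 0 0 0.012 0 1; 0 0 0.016 0 1; 0 0 0.018 0 1; 0 0 0.018 0 1; 0 0 0.018 0 1; 0 0 0.018 0 1; 0 0 0.018 0 1",
)

```text
time_s: 25.2
tool_pos: [0.5032, 0.144, 0.0068]
tool_rot: [180.0, -0.0, 76.4]
force: [0.8, -0.7, -0.0]
grip_width: 0.087
```

```bash
python3 - <<'E'
from h import *
to([.5035,.143,.006],76.3)
E
```

```text
pos [0.5032 0.144  0.0068] rot [ 1.7998e+02 -2.0000e-02  7.6410e+01] shift [-0.0009  0.0005  0.0008] turn 0.11 t 25.2 w 0.087 F [ 0.8 -0.7 -0. ]
```

Call:
drive_tool(
  moves="-0.001 0 0 0 -1; -0.001 0 0 0 -1; -0.001 0 0 0 -1; -0.001 0 0 0 -1; -0.001 0 0 0 -1; -0.001 0 0 0 -1; -0.001 0 0 0 -1; -0.001 0 0 0 -1",
  grip_force=20,
)

```text
time_s: 26.0
tool_pos: [0.5028, 0.143, 0.0066]
tool_rot: [180.0, -0.0, 76.4]
force: [0.1, 0.6, 0.2]
grip_width: 0.0309
```

Call:
drive_tool(
  moves="0 0 -0.02 0 -1; 0 0 -0.04 0 -1; -0.02 0.017 -0.04 -3 -1; -0.04 0.034 -0.04 -6 -1; -0.06 0.051 -0.04 -9 -1; -0.08 0.068 -0.04 -11.6 -1; -0.093 0.078 -0.04 -11.6 -1; -0.098 0.082 -0.04 -11.6 -1",
)

```text
time_s: 26.8
tool_pos: [0.5599, 0.026, 0.0465]
tool_rot: [180.0, 0.1, 87.8]
force: [-0.4, 0.4, -1.1]
grip_width: 0.0261
```

```bash
python3 - <<'E'
from h import *
np.set_printoptions(precision=4,suppress=True)
C,im,d=snap('scene'); a=im[150:230,180:320,::-1]; cv2.imwrite('pics/s3c.png',cv2.resize(a,None,fx=5.7,fy=5.7,interpolation=cv2.INTER_CUBIC))
to([.5599,.0287,.0075],88)
for n in ('scene','top'):
    if n=='top': C,im,d=snap(n)
    for t in ('wedge_tail','wedge_nose'):
        print(n,t,[(round(r['conf'],2),np.round(r['uv']),atz(C,r['uv'],.054)[:2]) for r in pinpoint(n,t)[:4]])
E
```

```text
pos [0.5599 0.0261 0.0464] rot [179.99   0.05  87.83] shift [ 0.0026 -0.0001  0.0389] turn -0.17 t 26.85 w 0.0261 F [-0.3 -1.2 -0.6]
scene wedge_tail [(0.7, array([330., 152.]), array([0.3643, 0.17  ])), (0.65, array([291., 164.]), array([0.439 , 0.0609]))]
scene wedge_nose [(0.67, array([295., 150.]), array([0.385 , 0.0616])), (0.6, array([248., 188.]), array([ 0.5585, -0.0413])), (0.59, array([346., 164.]), array([0.4006, 0.2273]))]
top wedge_tail [(0.84, array([180., 277.]), array([0.332 , 0.1637]))]
top wedge_nose [(0.8, array([158., 262.]), array([0.3693, 0.219 ])), (0.62, array([266., 186.]), array([ 0.5496, -0.051 ]))]
```

View pics/s3c.png

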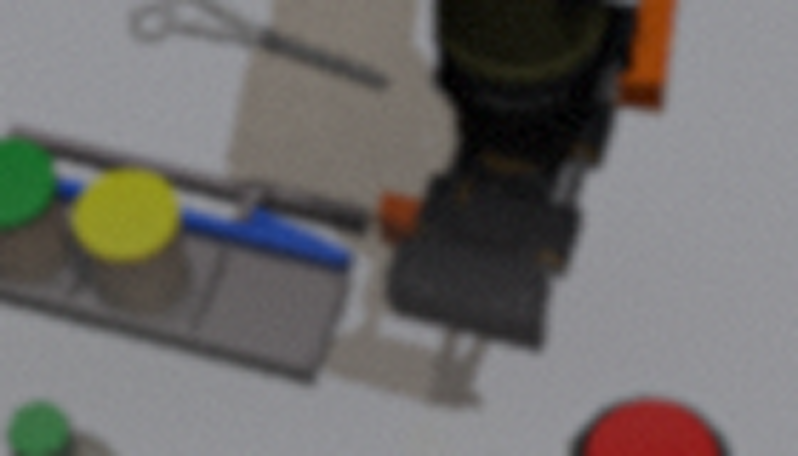

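Scene crop (9 viewed): the wedge nose is just in front of the slot mouth and aligned, both cups are in their bays. I'll lower, then start the wedge in.

Call:
drive_tool(
  moves="0.001 0 0.01 -0.2 -1; 0.001 0 0.02 -0.2 -1; 0.001 0 0.028 -0.2 -1; 0.001 0 0.034 -0.2 -1; 0.001 0 0.037 -0.2 -1; 0.001 0 0.039 -0.2 -1; 0.001 0 0.039 -0.2 -1; 0.001 0 0.039 -0.2 -1",
)

```text
time_s: 27.9
tool_pos: [0.5587, 0.0298, 0.0099]
tool_rot: [-179.9, -0.1, 88.2]
force: [-9.9, -0.0, 22.5]
grip_width: 0.0263
```

Call:
drive_tool(
  moves="-0.003 0 0 0 -1; -0.006 0 0 0 -1; -0.01 0 0 0 -1; -0.014 0 0 0 -1; -0.018 0 0 0 -1; -0.022 0 0 0 -1; -0.024 0 0 0 -1; -0.024 0 0 0 -1",
)

```text
time_s: 28.7
tool_pos: [0.5619, 0.011, 0.01]
tool_rot: [179.7, -0.4, 88.4]
force: [0.6, 10.0, 10.7]
grip_width: 0.0262
```

```bash
python3 - <<'E'
from h import *
np.set_printoptions(precision=4,suppress=True)
to([.5585,-.0113,.0075],88)
C,im,d=snap('scene'); a=im[150:230,180:320,::-1]; cv2.imwrite('pics/s4c.png',cv2.resize(a,None,fx=5.7,fy=5.7,interpolation=cv2.INTER_CUBIC))
E
```

```text
pos [0.5619 0.011  0.01  ] rot [179.67  -0.39  88.35] shift [-0.0224 -0.0028  0.0023] turn 0.35 t 28.7 w 0.0262 F [ 0.6 10.  10.7]
```

View pics/s4c.png

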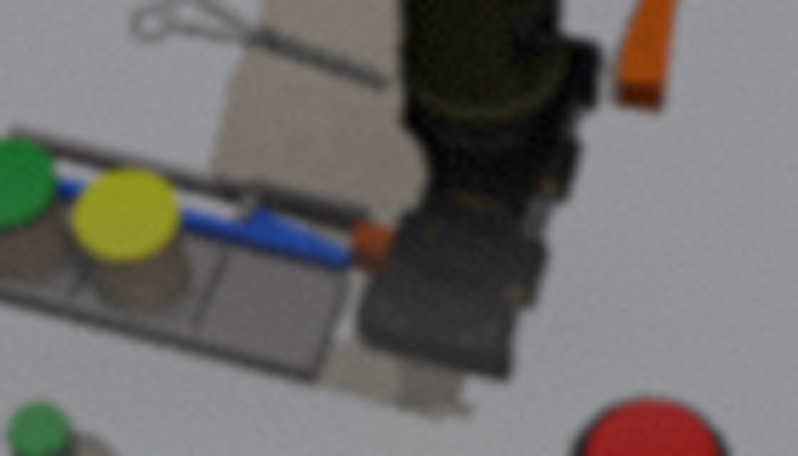

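Scene crop (10 viewed): the nose is touching the blue bar's tip at (352,262), because the wedge sits about 3 mm too far towards +x and is pressing on the shelf. I'll back off, relieve the load and shift −x.

Call:
drive_tool(
  moves="0.006 0 -0.002 0 -1; 0.012 0 -0.004 0 -1; 0.012 0 -0.004 0 -1; 0.012 -0.001 -0.004 0 -1; 0.012 -0.002 -0.004 0 -1; 0.012 -0.002 -0.004 0 -1; 0.012 -0.002 -0.004 0 -1; 0.012 -0.002 -0.004 0 -1",
)

```text
time_s: 29.55
tool_pos: [0.5571, 0.0173, 0.0115]
tool_rot: [-180.0, 0.0, 88.2]
force: [1.0, 0.4, -0.6]
grip_width: 0.0261
```

```bash
python3 - <<'E'
from h import *
to([.5585,.022,.0075],88)
E
```

```text
pos [0.5571 0.0173 0.0115] rot [-180.      0.     88.19] shift [0.0048 0.0013 0.004 ] turn 0.19 t 29.55 w 0.0261 F [ 1.   0.4 -0.6]
```

```bash
python3 - <<'E'
from h import *
np.set_printoptions(precision=4,suppress=True)
C=cam('top'); ims=[]
for _ in range(4): im,d=read_camera('top'); ims.append(im.astype(float))
im=np.mean(ims,0); to([.5585,.022,.0075],88)
cv2.imwrite('pics/t1c.png',cv2.resize(im[160:215,225:310,::-1].astype(np.uint8),None,fx=9,fy=9,interpolation=cv2.INTER_CUBIC))
for c in range(262,284,2):
    print(c,(im[180:200,c]@[1,0,0]).astype(int),(im[180:200,c]@[0,0,1.]).astype(int))
for r in (182,186,188,190,192,194): print(r,atz(C,(272,r),.018)[:2],atz(C,(268,r),.028)[:2])
E
```

```text
pos [0.5571 0.0175 0.0116] rot [179.99  -0.    88.2 ] shift [0.0046 0.0012 0.0041] turn 0.2 t 29.75 w 0.0262 F [ 1.6 -0.1 -0.9]
262 [124 123 123 123 124 124 125 124 124 122  99  80 108 122 123 122 123 123
 124 124] [115 115 114  98  65  43  39  39  38  39  30  47  96 113 114 114 114 115
 116 115]
264 [123 122 122 122 124 125 124 124 124 122 102  83 107 121 123 122 122 123
 124 124] [115 114 114 110  81  48  38  38  39  38  32  46  95 112 114 114 114 114
 115 115]
266 [123 123 122 123 124 124 124 125 124 122 103  82 106 121 122 123 123 124
 124 124] [115 115 114 113  89  55  40  39  39  39  33  46  94 112 113 114 115 115
 116 116]
268 [140 141 141 140 139 131 126 125 124 122 106  90 109 121 123 123 124 124
 125 124] [146 145 146 145 134  95  58  50  48  47  45  59  98 112 114 115 115 116
 117 115]
270 [129 129 130 135 138 140 139 130 124 122 121 119 114 112 114 119 123 123
 124 124] [132 133 135 142 144 144 141 125 113 111 112 109 106 104 106 110 114 114
 115 115]
272 [107  92  75  64  62 105 133 134 127 124 121 108  89  79  73  81 109 121
 122 123] [115 128 137 131 102 114 137 136 12
[... 437 characters left out ...]
118  90  78  71  78 108 121
 122 123] [119 135 142 138 136 106  92 128 145 147 143 120  90  76  70  74 101 113
 114 115]
280 [102  74  53  48  49  45  58 107 134 142 140 126  96  78  71  79 109 122
 123 123] [119 135 142 138 138 124  94 106 136 147 146 130  97  77  70  76 102 113
 115 114]
282 [102  73  53  47  49  48  48  96 131 141 141 134 103  79  71  78 108 121
 123 124] [120 135 142 137 139 138 103 100 134 146 147 138 106  79  70  74 101 112
 115 115]
182 [ 0.5638 -0.0671] [ 0.5626 -0.0565]
186 [ 0.5535 -0.0667] [ 0.5524 -0.0561]
188 [ 0.5483 -0.0665] [ 0.5473 -0.0559]
190 [ 0.5432 -0.0663] [ 0.5421 -0.0558]
192 [ 0.538  -0.0662] [ 0.537  -0.0556]
194 [ 0.5329 -0.066 ] [ 0.5319 -0.0554]
```

View pics/t1c.png

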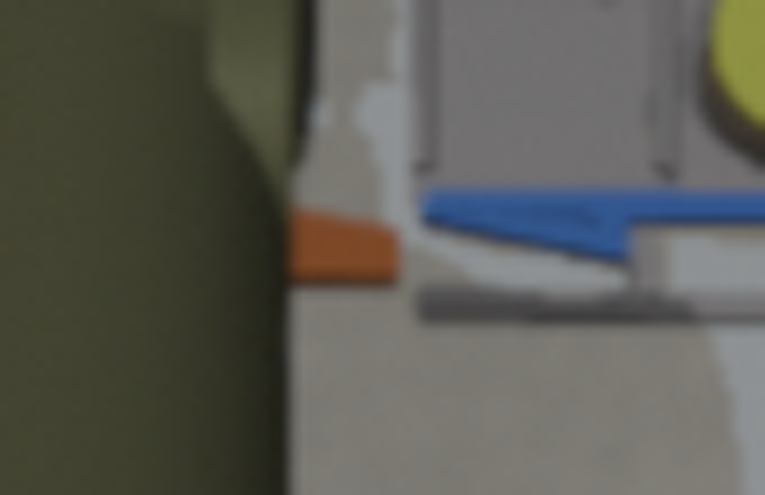

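Top crop (11 viewed): fence inner edge at v≈288, bar tip at v≈222, nose at 235–285. After correcting for parallax, the nose needs about 2.5 mm towards +x. I'll insert it slowly, clear of the shelf.

Call:
drive_tool(
  moves="0 0.0015 0 0.2 -1; 0 0.0025 0 0.2 -1; 0 0.0025 0 0.2 -1; -0.003 0.0025 0 0.2 -1; -0.006 0.0025 0 0.2 -1; -0.009 0.0025 0 0.2 -1; -0.009 0.0025 0 0.2 -1; -0.009 0.0025 0 0.2 -1",
)

```text
time_s: 30.55
tool_pos: [0.5593, 0.0082, 0.0116]
tool_rot: [180.0, -0.0, 88.0]
force: [-0.2, -0.3, -0.4]
grip_width: 0.0265
```

```bash
python3 - <<'E'
from h import *
to([.5585,-.0113,.0105],88)
E
```

```text
pos [0.5593 0.0082 0.0116] rot [ 1.7999e+02 -1.0000e-02  8.7980e+01] shift [-0.0196 -0.0001  0.0011] turn -0.02 t 30.55 w 0.0265 F [-0.2 -0.3 -0.4]
```

Call:
drive_tool(
  moves="-0.003 0 0 0 -1; -0.006 0 0 0 -1; -0.009 0 0 0 -1; -0.012 0 0 0 -1; -0.015 0 0 0 -1; -0.018 0 0 0 -1; -0.018 0 0.001 0 -1; -0.018 0 0.001 0 -1",
)

```text
time_s: 31.35
tool_pos: [0.5582, -0.0097, 0.0103]
tool_rot: [-179.9, 0.0, 88.0]
force: [-2.6, 1.6, -0.2]
grip_width: 0.0261
```

```bash
python3 - <<'E'
from h import *
to([.5585,-.0113,.0105],88)
E
```

```text
pos [ 0.5582 -0.0097  0.0103] rot [-1.7994e+02  1.0000e-02  8.8000e+01] shift [-0.0016  0.0004 -0.0002] turn -0.0 t 31.35 w 0.0261 F [-2.6  1.6 -0.2]
```

The wedge is about 24 mm in. I'll release it, rise, and come down behind the tail with the fingers shut.

Call:
drive_tool(
  moves="0 0 0 0 -0.3; 0 0 0 0 0; 0 0 0 0 0; 0 0 0 0 0; 0 0 0 0 0; 0 0 0 0 0; 0 0 -0.02 0 0; 0 0 -0.04 0 0",
)

```text
time_s: 32.15
tool_pos: [0.558, -0.0097, 0.0504]
tool_rot: [-179.9, 0.0, 88.0]
force: [0.4, -0.8, 0.9]
grip_width: 0.0433
```

Call:
drive_tool(
  moves="0 0 -0.03 0 0; 0.03 0 -0.05 0 0; 0.06 0 -0.06 0 -1; 0.07 0 -0.06 0 -1; 0.07 0 -0.06 0 -1; 0.07 0 -0.06 0 -1; 0.07 0 -0.06 0 -1; 0.07 0 -0.06 0 -1",
)

```text
time_s: 32.95
tool_pos: [0.5608, 0.0586, 0.1099]
tool_rot: [-179.9, 0.0, 87.9]
force: [0.5, 0.1, 0.2]
grip_width: 0.0046
```

```bash
python3 - <<'E'
from h import *
np.set_printoptions(precision=4,suppress=True)
to([.559,.03,.009],88)
im,d=read_camera('top'); C=cam('top')
for t in ('wedge_tail','wedge_nose'): print(t,[(round(r['conf'],2),np.round(r['uv']),atz(C,r['uv'],.014)[:2]) for r in pinpoint('top',t)[:4]])
cv2.imwrite('pics/t2c.png',cv2.resize(im[150:230,220:320,::-1],None,fx=7,fy=7,interpolation=cv2.INTER_CUBIC))
E
```

```text
pos [0.5608 0.0586 0.1099] rot [-179.94    0.05   87.87] shift [-0.0285 -0.0006  0.101 ] turn -0.13 t 32.95 w 0.0046 F [0.5 0.1 0.2]
wedge_tail [(0.81, array([180., 277.]), array([0.3312, 0.1707])), (0.55, array([251., 186.]), array([ 0.5564, -0.0136]))]
wedge_nose [(0.85, array([156., 263.]), array([0.368 , 0.2315])), (0.71, array([280., 186.]), array([ 0.5537, -0.0884]))]
```

View pics/t2c.png

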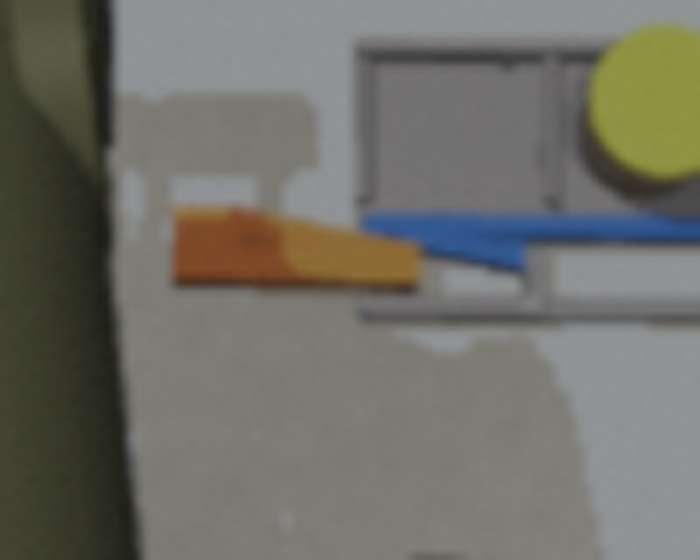

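Top crop (12 viewed): the wedge has been let go and lies along the fence, nose at (420,265), with the bar not yet moved. I'll descend behind it and tap.

Call:
drive_tool(
  moves="-0.015 -0.001 0.02 0 -1; -0.024 -0.001 0.05 0 -1; -0.026 -0.001 0.075 0 -1; -0.026 -0.001 0.09 0 -1; -0.026 -0.001 0.098 0 -1; -0.026 -0.001 0.1 0 -1; -0.026 -0.001 0.1 0 -1; -0.026 -0.001 0.1 0 -1",
)

```text
time_s: 33.9
tool_pos: [0.5602, 0.0348, 0.0117]
tool_rot: [179.9, -0.0, 88.0]
force: [-0.3, 0.2, 0.5]
grip_width: 0.0007
```

Call:
drive_tool(
  moves="-0.003 0 0 0 -1; -0.006 0 0 0 -1; -0.009 0 0 0 -1; -0.012 0 0 0 -1; -0.015 0 0 0 -1; -0.018 0 0 0 -1; -0.021 0 0 0 -1; -0.024 0 0 0 -1",
)

```text
time_s: 34.7
tool_pos: [0.5584, 0.0105, 0.0106]
tool_rot: [180.0, -0.0, 88.0]
force: [0.5, 1.0, -0.2]
grip_width: 0.0007
```

```bash
python3 - <<'E'
from h import *
to([.5575,-.0235,.01],88)
E
```

```text
pos [0.5584 0.0105 0.0106] rot [ 1.800e+02 -2.000e-02  8.801e+01] shift [-0.034   0.0003  0.0006] turn 0.01 t 34.7 w 0.0007 F [ 0.5  1.  -0.2]
```

Near contact; I'll keep pushing slowly.

Call:
drive_tool(
  moves="-0.003 0 0 0 -1; -0.006 0 0 0 -1; -0.009 0 0 0 -1; -0.012 0 0 0 -1; -0.015 0 0 0 -1; -0.018 0 0 0 -1; -0.02 0 0 0 -1; -0.02 0 0 0 -1",
)

```text
time_s: 35.5
tool_pos: [0.557, -0.0077, 0.0106]
tool_rot: [-179.9, -0.1, 88.1]
force: [-2.0, 4.4, 2.6]
grip_width: 0.0005
```

Call:
drive_tool(
  moves="-0.002 0 0 0 -1; -0.004 0 0 0 -1; -0.006 0 0 0 -1; -0.008 0 0 0 -1; -0.01 0 0 0 -1; -0.011 0 0 0 -1; -0.011 0 0 0 -1; -0.011 0 0 0 -1",
)

```text
time_s: 36.3
tool_pos: [0.5564, -0.0179, 0.0105]
tool_rot: [-179.9, -0.2, 88.1]
force: [-2.3, 5.9, 2.7]
grip_width: 0.0002
```

Call:
drive_tool(
  moves="-0.002 0 0 0 -1; -0.004 0 0 0 -1; -0.006 0 0 0 -1; -0.007 0 0 0 -1; -0.008 0 0 0 -1; -0.009 0 0 0 -1; -0.009 0 0 0 -1; -0.009 0 0 0 -1",
)

```text
time_s: 37.1
tool_pos: [0.5555, -0.0226, 0.0105]
tool_rot: [-179.8, -0.5, 88.2]
force: [-4.1, 13.0, 5.8]
grip_width: 0.0002
```

```bash
python3 - <<'E'
from h import *
np.set_printoptions(precision=4,suppress=True)
to([.5575,-.0235,.01],88)
im,d=read_camera('top'); C=cam('top')
for t in ('wedge_tail','wedge_nose'): print(t,[(round(r['conf'],2),np.round(r['uv']),atz(C,r['uv'],.014)[:2]) for r in pinpoint('top',t)[:4]])
E
```

```text
pos [ 0.5555 -0.0226  0.0105] rot [-179.77   -0.45   88.2 ] shift [-0.0008  0.0021  0.0005] turn 0.2 t 37.1 w 0.0002 F [-4.1 13.   5.8]
wedge_tail [(0.66, array([180., 280.]), array([0.3231, 0.1705])), (0.61, array([225., 249.]), array([0.3966, 0.0575]))]
wedge_nose [(0.91, array([154., 263.]), array([0.3668, 0.2355])), (0.73, array([293., 190.]), array([ 0.5429, -0.1208])), (0.63, array([295., 188.]), array([ 0.5477, -0.1249])), (0.16, array([392., 134.]), array([ 0.6805, -0.3838]))]
```

Call:
drive_tool(
  moves="-0.002 0 0 0 -1; -0.004 0 0 0 -1; -0.005 0 0 0 -1; -0.005 0 0 0 -1; -0.005 0 0 0 -1; -0.005 0 0 0 -1; -0.005 0 0 0 -1; -0.005 0 0 0 -1",
)

```text
time_s: 38.05
tool_pos: [0.5554, -0.0228, 0.0106]
tool_rot: [-179.7, -0.8, 88.3]
force: [-3.7, 22.3, 5.9]
grip_width: 0.0006
```

Call:
drive_tool(
  moves="0.01 0 0 0 -1; 0.03 0 0 0 -1; 0.05 0 0 0 -1; 0.06 0 -0.02 0 -1; 0.07 0 -0.06 0 -1; 0.08 0 -0.1 0 -1; 0.08 0 -0.14 0 -1; 0.08 0 -0.17 0 -1",
)

```text
time_s: 38.85
tool_pos: [0.5606, 0.0449, 0.1834]
tool_rot: [179.8, 0.0, 88.0]
force: [0.8, -0.4, -0.8]
grip_width: 0.0004
```

Call:
drive_tool(
  moves="0.03 -0.01 0 0 0; 0.06 -0.03 -0.02 0 0; 0.09 -0.05 -0.03 0 0; 0.12 -0.06 -0.03 0 0; 0.12 -0.06 -0.03 0 0; 0.12 -0.06 -0.03 0 0; 0.12 -0.06 -0.03 0 0; 0.12 -0.06 -0.03 0 0",
)

```text
time_s: 39.65
tool_pos: [0.5044, 0.1656, 0.2104]
tool_rot: [180.0, 0.0, 87.8]
force: [0.5, -0.2, -1.2]
grip_width: 0.0427
```

```bash
python3 - <<'E'
from h import *
np.set_printoptions(precision=4,suppress=True)
to([.5,.2,.2],88)
for n in ('scene','top'):
    C=cam(n); im,d=read_camera(n)
    for t in ('wedge_tail','wedge_nose','slot_end'): print(n,t,[(round(r['conf'],2),np.round(r['uv']),atz(C,r['uv'],.014)[:2]) for r in pinpoint(n,t)[:4]])
    hsv=cv2.cvtColor(im,cv2.COLOR_RGB2HSV)
    for nm,lo,hi in [('green',50,75),('yellow',25,35)]:
        m=cv2.inRange(hsv,(lo,110,60),(hi,255,255)); k,l,s,c=cv2.connectedComponentsWithStats(m)
        for i in range(1,k):
            if 150<s[i,4]<500: print(n,nm,atd(C,c[i],d))
    # lines of blue bar rows
    if n=='top':
        for c in (285,300): print(c,im[178:196,c,0].astype(int))
cv2.imwrite('pics/t3c.png',cv2.resize(im[145:225,240:350,::-1],None,fx=7,fy=7,interpolation=cv2.INTER_CUBIC))
E
```

```text
pos [0.5044 0.1656 0.2104] rot [180.     0.04  87.84] shift [ 0.0342 -0.0057  0.0103] turn -0.16 t 39.65 w 0.0427 F [ 0.5 -0.2 -1.2]
scene wedge_tail [(0.64, array([249., 193.]), array([ 0.5507, -0.0448])), (0.63, array([291., 162.]), array([0.4031, 0.057 ])), (0.58, array([330., 149.]), array([0.3232, 0.1699])), (0.4, array([156., 145.]), array([ 0.4482, -0.3945]))]
scene wedge_nose [(0.69, array([226., 187.]), array([ 0.5453, -0.1175])), (0.59, array([299., 147.]), array([0.3395, 0.0691])), (0.4, array([343., 163.]), array([0.3682, 0.22  ]))]
scene slot_end [(0.87, array([219., 187.]), array([ 0.5538, -0.1405]))]
scene green [ 0.4229 -0.4066  0.0066]
scene green [ 0.5987 -0.2376  0.0751]
scene yellow [ 0.5991 -0.1713  0.0721]
top wedge_tail [(0.67, array([222., 242.]), array([0.4138, 0.0642])), (0.6, array([266., 185.]), array([ 0.5563, -0.0508]))]
top wedge_nose [(0.93, array([294., 189.]), array([ 0.5446, -0.1237])), (0.79, array([226., 273.]), array([0.3376, 0.0562])), (0.29, array([121., 136.]), array([0.6966, 0.3223]))]
top slot_end [(0.63, array([295., 188.]), array([ 0.5477, -0.1254])), (0.22, array([285., 170.]), array([ 0.5952, -0.1029]))]
top green [ 0.5939 -0.2385  0.0731]
top yellow [ 0.5957 -0.1704  0.0743]
285 [ 91  63  53  50  53  77 125 143 145 145 145 145 142 107 107 118 105  83]
300 [ 83  60  53  43  74 127 147 148 148 147 148 147 147 145 130 120 117 102]
```

View pics/t3c.png

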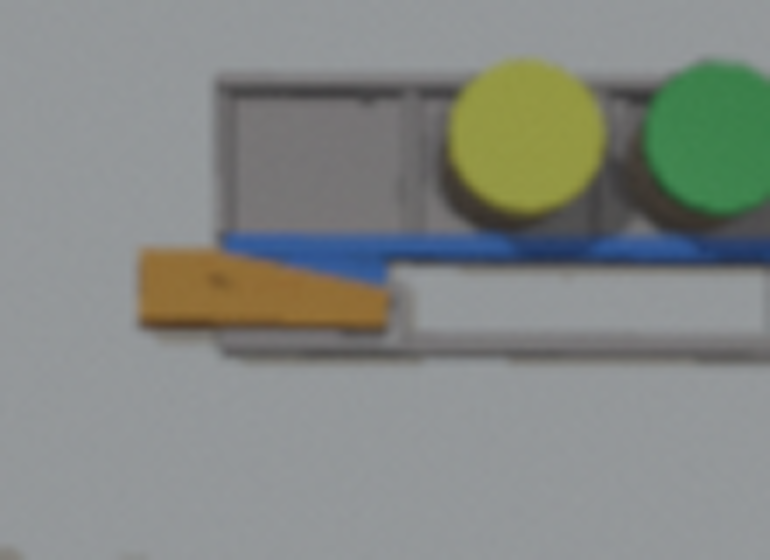

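Top crop (13 viewed): the wedge is home against the end wall at (390,310), the bar has been forced over, and both cups stand upright in their own bays. The arm is clear, so I'll hand in.

```bash
python3 -c "
from cell import *
print(sign_off())"
```

```text
the job is handed in; nothing more can be done
None
```

The job is done and handed in at about 40 s; the verdict isn't reported. There was no blue cup in any view, so only green and yellow were handled.

- **Cups:** I pressed green and then yellow onto the stamp until it stopped at full travel, with 20 N and 30 N at the wrist. Each cup stands in its own bay, green at the far end and yellow in the middle. In the last readings, lid heights were 72–75 mm, which fits upright and seated.
- **Wedge:** I took the farthest of the three look-alikes. The first try at starting it in the slot caught the tip of the blue bar. I backed off, moved it a few millimetres and started it about 24 mm in. I then let go and tapped it forward with closed fingers until it stopped dead at 22 N.
- **Last checks:** The top view showed the wedge against the slot's end wall and the bar over towards the cups. In the top view the detected nose was about 2 mm from the slot end along the slot. The scene camera disagreed by about 2 cm on the slot-end point, and I put that down to detector error. I did not read the bar and stamp travel directly. I inferred them from position, force and pictures.
- **Other objects:** I meant to leave them alone and saw none moved, but did not measure each one at the end.

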